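# Line up the amber bottles by height

## Task

Line up the four amber bottles by height on the cork discs of the wooden board: the tallest on the disc next to the white jug, then each shorter one in turn, with the shortest next to the lidded jar. Stand each bottle upright in the middle of its disc, setting it down rather than dropping it, knock none over, and leave the jug and the jar where they are.

Things in the scene. Friction and masses are not known exactly. Their poses are not given: they have to be found in the camera images.
- bottle_tallest: the tallest of four loose amber bottles with white label and black cap: 108 mm tall with its cap; round body 48 mm in diameter, straight up to 80 mm (grip it there), then a shoulder and a cap 30 mm wide. Origin: centre of its underside; z up. Starts upright on the counter (z = 0) at any of four spots between robot and board; under 0.35 kg.
- bottle_second: the second-tallest of four loose amber bottles with white label and black cap: 90 mm tall with its cap; round body 40 mm in diameter, straight up to 66 mm (grip it there), then a shoulder and a cap 26 mm wide. Origin: centre of its underside; z up. Starts upright on the counter (z = 0) at any of four spots between robot and board; under 0.35 kg.
- bottle_third: the third-tallest of four loose amber bottles with white label and black cap: 73 mm tall with its cap; round body 33 mm in diameter, straight up to 52 mm (grip it there), then a shoulder and a cap 23 mm wide. Origin: centre of its underside; z up. Starts upright on the counter (z = 0) at any of four spots between robot and board; under 0.35 kg.
- bottle_shortest: the shortest of four loose amber bottles with white label and black cap: 56 mm tall with its cap; round body 26 mm in diameter, straight up to 38 mm (grip it there), then a shoulder and a cap 20 mm wide. Origin: centre of its underside; z up. Starts upright on the counter (z = 0) at any of four spots between robot and board; under 0.35 kg.
- disc_a: one of four identical round cork discs, 62 mm in diameter and 3 mm thick, fixed in a straight row, 80 mm centre to centre, on a fixed dark wooden board (330 x 85 x 12 mm, long way roughly along y). The letters do not follow the order along the row, which changes each time. Origin: centre of the disc's underside, 12 mm above the counter; its top is at 15 mm.
- disc_b: one of four identical round cork discs, 62 mm in diameter and 3 mm thick, fixed in a straight row, 80 mm centre to centre, on a fixed dark wooden board (330 x 85 x 12 mm, long way roughly along y). The letters do not follow the order along the row, which changes each time. Origin: centre of the disc's underside, 12 mm above the counter; its top is at 15 mm.
- disc_c: one of four identical round cork discs, 62 mm in diameter and 3 mm thick, fixed in a straight row, 80 mm centre to centre, on a fixed dark wooden board (330 x 85 x 12 mm, long way roughly along y). The letters do not follow the order along the row, which changes each time. Origin: centre of the disc's underside, 12 mm above the counter; its top is at 15 mm.
- disc_d: one of four identical round cork discs, 62 mm in diameter and 3 mm thick, fixed in a straight row, 80 mm centre to centre, on a fixed dark wooden board (330 x 85 x 12 mm, long way roughly along y). The letters do not follow the order along the row, which changes each time. Origin: centre of the disc's underside, 12 mm above the counter; its top is at 15 mm.
- jug: small white china jug, loose, 105 mm tall, about 86 mm wide at the belly, with a handle on the side away from the robot; it stands on the counter beyond one end of the board (either end), its centre about 115 mm from the nearest disc's centre. Origin: centre of its underside. Marks the tall end of the row; not to be moved.
- jar: white plastic jar with a grey lid, loose, 105 mm tall, 78 mm in diameter; it stands on the counter beyond the other end of the board, about 115 mm from the nearest disc's centre. Origin: centre of its underside. Marks the short end of the row; not to be moved.

How it is judged (in metres and radians):
At the end, for the whole second after the job is handed in: Every bottle stands upright (within 6 degrees), released and at rest on a cork disc, its centre within 14 mm of the disc's centre, in falling order of height from the jug's end of the row to the jar's end ((horizontal distance between bottle_tallest and disc_a below 0.014 m or horizontal distance between bottle_tallest and disc_b below 0.014 m or horizontal distance between bottle_tallest and disc_c below 0.014 m or horizontal distance between bottle_tallest and disc_d below 0.014 m) and horizontal distance between bottle_tallest and jug below 0.155 m and height (world z) of bottle_tallest between 0.01 and 0.021 m and angle between each of bottle_tallest, bottle_second, bottle_third, bottle_shortest's own z axis and vertical below 0.1 rad and linear speed of each of bottle_tallest, bottle_second, bottle_third, bottle_shortest below 0.02 m/s and angular speed of each of bottle_tallest, bottle_second, bottle_third, bottle_shortest below 0.2 rad/s and contact force between each of bottle_tallest, bottle_second, bottle_third, bottle_shortest and the fingers below 0.1 N and (horizontal distance between bottle_second and disc_a below 0.014 m or horizontal distance between bottle_second and disc_b below 0.014 m or horizontal distance between bottle_second and disc_c below 0.014 m or horizontal distance between bottle_second and disc_d below 0.014 m) and horizontal distance between bottle_second and jug between 0.155 and 0.235 m and height (world z) of bottle_second between 0.01 and 0.021 m and (horizontal distance between bottle_third and disc_a below 0.014 m or horizontal distance between bottle_third and disc_b below 0.014 m or horizontal distance between bottle_third and disc_c below 0.014 m or horizontal distance between bottle_third and disc_d below 0.014 m) and horizontal distance between bottle_third and jug between 0.235 and 0.315 m and height (world z) of bottle_third between 0.01 and 0.021 m and (horizontal distance between bottle_shortest and disc_a below 0.014 m or horizontal distance between bottle_shortest and disc_b below 0.014 m or horizontal distance between bottle_shortest and disc_c below 0.014 m or horizontal distance between bottle_shortest and disc_d below 0.014 m) and horizontal distance between bottle_shortest and jug above 0.315 m and height (world z) of bottle_shortest between 0.01 and 0.021 m); the robot touches nothing.
It fails at once if the jug is shifted by more than 20 mm or tipped (distance of jug from where it was at the start of the episode above 0.02 m or angle between jug's own z axis and vertical above 0.3 rad).
It fails at once if the jar is shifted by more than 20 mm or tipped (distance of jar from where it was at the start of the episode above 0.02 m or angle between jar's own z axis and vertical above 0.3 rad).
It fails at once if a bottle is knocked over (leans more than 40 degrees) (angle between any of bottle_tallest, bottle_second, bottle_third, bottle_shortest's own z axis and vertical above 0.7 rad).
It fails at once if a bottle is dropped (falls free, touched by nothing, with its underside more than 20 mm above the discs) ((height (world z) of bottle_tallest above 0.035 m and contact force between bottle_tallest and anything else below 0.001 N) or (height (world z) of bottle_second above 0.035 m and contact force between bottle_second and anything else below 0.001 N) or (height (world z) of bottle_third above 0.035 m and contact force between bottle_third and anything else below 0.001 N) or (height (world z) of bottle_shortest above 0.035 m and contact force between bottle_shortest and anything else below 0.001 N)).
It also fails if it takes over 122 s, if anything falls off the work surface, if the arm or the gripper's body presses on something with over 40 N, if the wrist force passes 120 N, or if a joint passes its speed limit or range.

## Robot

A 6-joint arm with a two-finger parallel gripper is mounted at the origin on the work surface. World frame = base frame: x ahead of the robot, y to its left, z up, the work surface at z = 0. Lengths are in m, angles in degrees, forces in N, time in s.
With the tool pointing down it reaches from about 0.3 to 0.75 m from the base axis. Payload 8.5 kg.
Tool frame: the origin (TCP) lies on the centre line of the jaws, within the pads' length; the fingertips stand 19 mm ahead of it and the grasp point (between the pads) is the TCP (env.tcp_to_tips is the z of the fingertips in the tool frame, in m); z points along the fingers, y is the line along which they close (so a half turn about z gives the same grasp; the last joint's range is limited). The gripper opens to 85 mm and grips with 20 to 120 N. Pads are 22 mm wide; open, the fingers measure 114 mm over their backs; the gripper's body (76 mm by 85 mm) begins 54 mm behind the grasp point. The pads swing forward as they close: fully open they stand 13 mm farther back than shut.
Start: joints at [59.513, 21.807, 74.336, -0, 83.858, -12.336], TCP at [0.171, 0.523, 0.25] pointing down, gripper open.
Joint ranges: [-178.18, 178.18], [-50.72, 133.34], [12.68, 142.11], [-81.47, 261.47], [9.98, 163.14], [-165.26, 165.26]. Speed limits (degrees/s): [136.94, 136.94, 180, 180, 180, 180].

## Interface

Orientations are given as a 3x3 rotation matrix whose columns are the frame's x, y, z axes.
In Python, from rig import env gives the robot as it stands.
- The arm moves only by the tool servo_tool, never from a script. Its argument "steps" is a list of rows, each an object of numbers: "tx", "ty", "tz": the shift along the world's x, y, z in cm; "yaw": the turn about the world's z in degrees; "claw": the finger opening in cm, from 0 to 8.54. In form: [{"tx": .., "ty": .., "tz": .., "yaw": .., "claw": ..}, ...]. A call has 1 to 20 rows; each row shifts and turns the commanded pose from where the row before left it; what a row does not reach is not made up. A row lasts 1/10 s, in which the tool goes at most 50 mm and 8.59 degrees, less where a joint would pass 70% of its speed; a pose out of reach is approached as far as the arm can. A call with a gripper value outside its range is refused whole. The fingers move at their own pace and stop on an object; "newtons" is the grip in N (left out, the last holds). Time passes only in rows, so rows that do not move let the fingers close. It gives the time, the measured TCP pose, the force, the opening and the grip force at its end, in the units of the state.
- env.observe(): the state, without advancing time (a new reading comes with each control period).
- env.get_image(name): name is "scene" or "top"; returns (picture, depth): 384x512x3 uint8, red, green, blue; 384x512 float32, m along the optical axis (not along the pixel's ray), 0 where there is no reading.
- env.camera_model(name): a dict with "fovy" (degrees; the focal length in pixels is half the picture's height over the tangent of half this angle, whatever the lens; pixels are square), "cx", "cy" (the principal point, pixels), "dist_coeffs" ([k1, k2, p1, p2, k3] as OpenCV has them; the pictures are not rectified), "T" (4x4, takes a point from camera to world coordinates). Camera axes: x right, y down, z forward; pixel columns grow to the right and rows downward; lengths in m; the calibration is good to about 2 mm. A picture is of the moment at which its call begins. camera_model takes no time and is no camera call.
- env.close_job(): hands the job in; it is judged then, once.
The state is a dict: "time_s": time; "q": joint angles; "qvel": joint speeds; "joint_efforts": joint torques, N m; "position": TCP position; "tool_rot": TCP orientation; "ft_force": force on the tool from outside, world axes, zero at the start; "wrist_torque": the same for the moment, N m; "grip_width": finger opening in m; "gripper_force": force on a finger pad.
Only numpy, scipy, OpenCV 4.12 (cv2) and the standard library are available. Lean on these libraries where they do the work, as an engineer would, in place of code of your own. Each camera call takes 0.05 s, during which the arm holds its last target. There are 200 camera calls.

## Working session

There is one attempt and no reset: what is moved stays moved. The work goes in short steps, Python scripts to look and compute and a tool call to move; the robot and the scene stay as the last step left them, time stands still between calls to the robot, and variables do not carry over. Pictures are saved under pics/ and viewed, at most 14 in all, crops included, and the job is handed in when it is done.

Besides the shell and the picture viewer there is one more tool, called after "Request:" as name(argument=value, ...) on one line, values as JSON. servo_tool: Moves the arm, as the interface text tells. Its arguments: {"type":"object","properties":{"steps":{"type":"array"},"newtons":{"type":"number"}},"required":["steps"]}

```bash
mkdir -p pics; cat > h.py <<'E'
import numpy as np, cv2
from rig import env
def K(n):
    m=env.camera_model(n); f=192/np.tan(np.radians(m["fovy"])/2)
    return np.array([[f,0,m["cx"]],[0,f,m["cy"]],[0,0,1]]),np.array(m["dist_coeffs"],float),np.array(m["T"])
def world(n,depth):
    k,d,T=K(n); v,u=np.mgrid[0:384,0:512]
    p=cv2.undistortPoints(np.stack([u,v],-1).reshape(-1,1,2).astype(float),k,d).reshape(384,512,2)
    P=np.dstack([p,np.ones((384,512))])*depth[...,None]
    return P@T[:3,:3].T+T[:3,3]
def ray(n,u,v,z):
    k,d,T=K(n); p=cv2.undistortPoints(np.array([[[u,v]]],float),k,d)[0,0]
    r=T[:3,:3]@[p[0],p[1],1]; return T[:3,3]+r*(z-T[2,3])/r[2]
E
python3 - <<'E'
from h import *
for n in("top","scene"):
    i,d=env.get_image(n); np.savez(n+"0.npz",i=i,d=d); cv2.imwrite(f"pics/{n}0.png",cv2.resize(i[...,::-1],(800,600)))
    print(n,np.round(K(n)[2],3).tolist(),K(n)[1])
s=env.observe();print(s["tool_rot"],s["position"],s["grip_width"],env.tcp_to_tips)
E
```

```text
top [[-0.001, -0.979, 0.203, 0.398], [-1.0, 0.001, 0.002, 0.029], [-0.002, -0.203, -0.979, 0.749], [0.0, 0.0, 0.0, 1.0]] [0.02677404 0.         0.         0.         0.        ]
scene [[0.621, 0.681, -0.39, 0.852], [0.784, -0.531, 0.321, -0.228], [0.012, -0.505, -0.863, 0.678], [0.0, 0.0, 0.0, 1.0]] [-0.0993048  0.         0.         0.         0.       ]
[[-9.50223671e-01  3.11567920e-01 -6.38278741e-04]
 [ 3.11568474e-01  9.50223010e-01 -1.14775601e-03]
 [ 2.48903194e-04 -1.28949246e-03 -9.99999138e-01]] [0.17123079 0.5224121  0.24977661] 0.08552339487039498 0.019
```

View pics/top0.png

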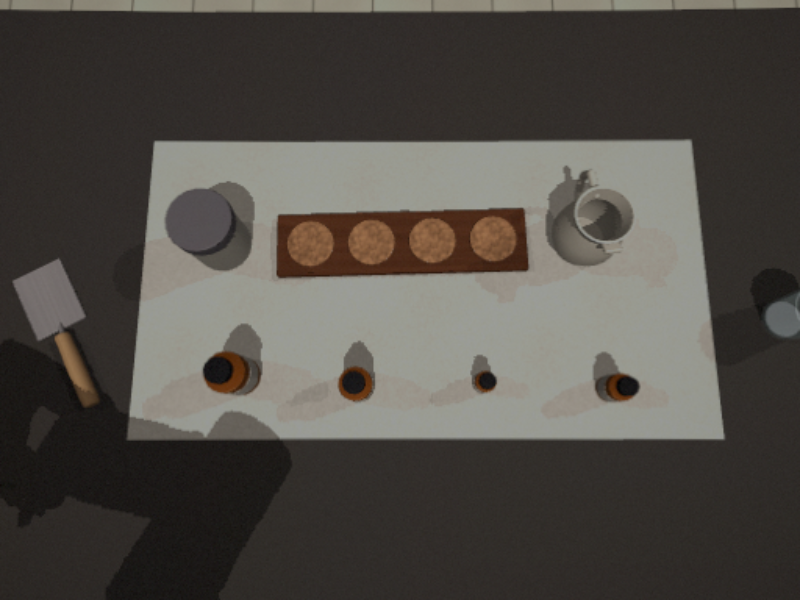

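View pics/scene0.png

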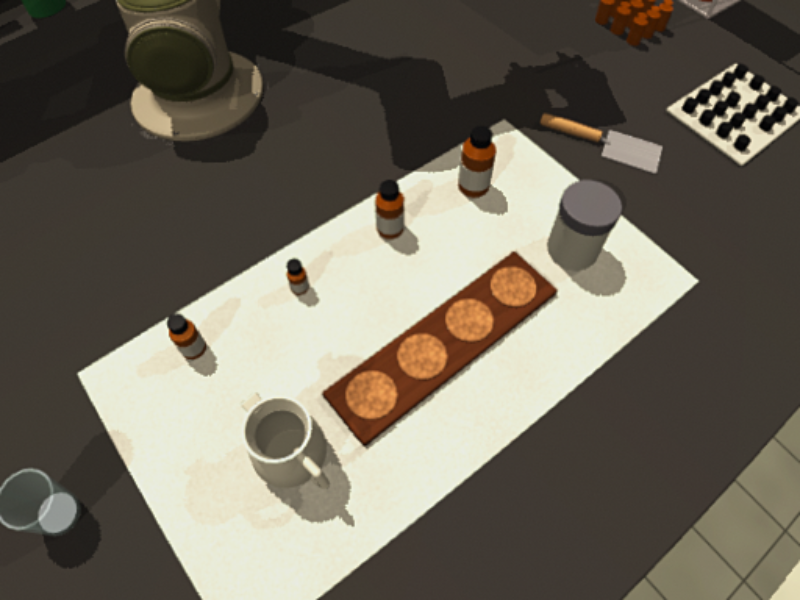

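The top view shows the jug at the right (about 603,215) and the jar at the left (201,220). The bottle caps, from left to right, are tallest (218,371), second (353,383), shortest (487,381) and third (627,386). The discs are at (311,244), (371,242), (432,240) and (493,239).

```bash
python3 - <<'E'
from h import *
z=np.load("top0.npz"); W=world("top",z["d"]); hsv=cv2.cvtColor(z["i"],cv2.COLOR_RGB2HSV)
for n,u,v,h in [("tall",218,371,.108),("sec",353,383,.09),("short",487,381,.056),("third",627,386,.073),("d1",311,244,.015),("d2",371,242,.015),("d3",432,240,.015),("d4",493,239,.015)]:
    p=ray("top",(u+.5)*.64-.5,(v+.5)*.64-.5,h); print(n,np.round(p*1000,1),end=" ")
    if h>.02:
        m=(np.hypot(W[...,0]-p[0],W[...,1]-p[1])<.03)&(abs(W[...,2]-h)<.005); q=W[m]
        print("cap",np.round((q[:,:2].min(0)+q[:,:2].max(0))*500,1),np.round(q.mean(0)*1000,1),len(q),end="")
    print()
# scene check
z=np.load("scene0.npz"); W=world("scene",z["d"])
for n,u,v,h in [("tall",481,136,.108),("sec",389,189,.09),("short",294,266,.056),("third",177,323,.073),("d1",514,287,.015),("d4",371,394,.015)]:
    print(n,np.round(ray("scene",(u+.5)*.64-.5,(v+.5)*.64-.5,h)*1000,1))
E
```

```text
tall [444.5 228.9 108. ] cap [446.7 230.9] [446.6 230.7 107.2] 246
sec [432.1  83.   90. ] cap [433.8  82.8] [433.3  83.2  89.2] 171
short [436.  -71.9  56. ] cap [437.3 -72.9] [437.3 -72.7  55.4] 93
third [ 429.6 -228.7   73. ] cap [ 431.2 -231.9] [ 430.7 -231.    72.2] 136
d1 [616.2 146.8  15. ] 
d2 [618.8  68.3  15. ] 
d3 [621.4 -11.7  15. ] 
d4 [622.6 -91.6  15. ] 
tall [454.1 226.6 108. ]
sec [440.4  80.1  90. ]
short [443.6 -74.3  56. ]
third [ 437. -231.   73.]
d1 [623.6 147.   15. ]
d4 [627.4 -91.9  15. ]
```

Request:
servo_tool(steps=[{"tx":1.97,"ty":-2.09,"yaw":-5.13,"claw":8.5},{"tx":1.97,"ty":-2.09,"yaw":-5.13},{"tx":1.97,"ty":-2.09,"yaw":-5.13},{"tx":1.97,"ty":-2.09,"yaw":-5.13},{"tx":1.97,"ty":-2.09,"yaw":-5.13},{"tx":1.97,"ty":-2.09,"yaw":-5.13},{"tx":1.97,"ty":-2.09,"yaw":-5.13},{"tx":1.97,"ty":-2.09,"yaw":-5.13},{"tx":1.97,"ty":-2.09,"yaw":-5.13},{"tx":1.97,"ty":-2.09,"yaw":-5.13},{"tx":1.97,"ty":-2.09,"yaw":-5.13},{"tx":1.97,"ty":-2.09,"yaw":-5.13},{"tx":1.97,"ty":-2.09,"yaw":-5.13},{"tx":1.97,"ty":-2.09,"yaw":-5.13},{},{},{}], newtons=30)

```text
invalid input at $.steps[0]: expected keys tx, ty, tz, yaw, claw
```

Request:
servo_tool(steps=[{"tx":1.97,"ty":-2.09,"tz":0,"yaw":-5.13,"claw":8.5},{"tx":1.97,"ty":-2.09,"tz":0,"yaw":-5.13,"claw":8.5},{"tx":1.97,"ty":-2.09,"tz":0,"yaw":-5.13,"claw":8.5},{"tx":1.97,"ty":-2.09,"tz":0,"yaw":-5.13,"claw":8.5},{"tx":1.97,"ty":-2.09,"tz":0,"yaw":-5.13,"claw":8.5},{"tx":1.97,"ty":-2.09,"tz":0,"yaw":-5.13,"claw":8.5},{"tx":1.97,"ty":-2.09,"tz":0,"yaw":-5.13,"claw":8.5},{"tx":1.97,"ty":-2.09,"tz":0,"yaw":-5.13,"claw":8.5},{"tx":1.97,"ty":-2.09,"tz":0,"yaw":-5.13,"claw":8.5},{"tx":1.97,"ty":-2.09,"tz":0,"yaw":-5.13,"claw":8.5},{"tx":1.97,"ty":-2.09,"tz":0,"yaw":-5.13,"claw":8.5},{"tx":1.97,"ty":-2.09,"tz":0,"yaw":-5.13,"claw":8.5},{"tx":1.97,"ty":-2.09,"tz":0,"yaw":-5.13,"claw":8.5},{"tx":1.97,"ty":-2.09,"tz":0,"yaw":-5.13,"claw":8.5},{"tx":0,"ty":0,"tz":0,"yaw":0,"claw":8.5},{"tx":0,"ty":0,"tz":0,"yaw":0,"claw":8.5}], newtons=30)

```text
time_s: 1.7
position: [0.447, 0.2298, 0.25]
tool_rot: [[-0.001, 1.0, -0.001], [1.0, 0.001, -0.0], [-0.0, -0.001, -1.0]]
ft_force: [-0.0, -0.4, 0.3]
grip_width: 0.0851
gripper_force: 0.0
```

Request:
servo_tool(steps=[{"tx":0,"ty":0,"tz":-3,"yaw":0,"claw":8.5},{"tx":0,"ty":0,"tz":-3,"yaw":0,"claw":8.5},{"tx":0,"ty":0,"tz":-3,"yaw":0,"claw":8.5},{"tx":0,"ty":0,"tz":-3,"yaw":0,"claw":8.5},{"tx":0,"ty":0,"tz":-2.5,"yaw":0,"claw":8.5},{"tx":0,"ty":0,"tz":-2,"yaw":0,"claw":8.5},{"tx":0,"ty":0,"tz":-2,"yaw":0,"claw":8.5},{"tx":0,"ty":0,"tz":0,"yaw":0,"claw":7},{"tx":0,"ty":0,"tz":0,"yaw":0,"claw":6.5},{"tx":0,"ty":0,"tz":0,"yaw":0,"claw":6},{"tx":0,"ty":0,"tz":0,"yaw":0,"claw":5.5},{"tx":0,"ty":0,"tz":0,"yaw":0,"claw":5.2},{"tx":0,"ty":0,"tz":0,"yaw":0,"claw":4.9},{"tx":0,"ty":0,"tz":0,"yaw":0,"claw":4.6},{"tx":0,"ty":0,"tz":0,"yaw":0,"claw":4},{"tx":0,"ty":0,"tz":0,"yaw":0,"claw":4},{"tx":0,"ty":0,"tz":0,"yaw":0,"claw":4},{"tx":0,"ty":0,"tz":0,"yaw":0,"claw":4}], newtons=30)

```text
time_s: 3.5
position: [0.4474, 0.23, 0.0658]
tool_rot: [[-0.0, 1.0, 0.001], [1.0, 0.0, 0.0], [0.0, 0.001, -1.0]]
ft_force: [-1.5, -0.2, 5.3]
grip_width: 0.0477
gripper_force: 30.3
```

Request:
servo_tool(steps=[{"tx":0,"ty":0,"tz":1.5,"yaw":0,"claw":4},{"tx":0,"ty":0,"tz":2.5,"yaw":0,"claw":4},{"tx":0,"ty":0,"tz":3,"yaw":0,"claw":4},{"tx":0,"ty":0,"tz":3,"yaw":0,"claw":4},{"tx":0,"ty":0,"tz":3,"yaw":0,"claw":4},{"tx":1.36,"ty":-2.46,"tz":0,"yaw":0,"claw":4},{"tx":1.36,"ty":-2.48,"tz":0,"yaw":0,"claw":4},{"tx":1.36,"ty":-2.48,"tz":0,"yaw":0,"claw":4},{"tx":1.36,"ty":-2.48,"tz":0,"yaw":0,"claw":4},{"tx":1.36,"ty":-2.48,"tz":0,"yaw":0,"claw":4},{"tx":1.36,"ty":-2.48,"tz":0,"yaw":0,"claw":4},{"tx":1.36,"ty":-2.48,"tz":0,"yaw":0,"claw":4},{"tx":1.36,"ty":-2.48,"tz":0,"yaw":0,"claw":4},{"tx":1.36,"ty":-2.48,"tz":0,"yaw":0,"claw":4},{"tx":1.36,"ty":-2.48,"tz":0,"yaw":0,"claw":4},{"tx":1.36,"ty":-2.48,"tz":0,"yaw":0,"claw":4},{"tx":1.36,"ty":-2.48,"tz":0,"yaw":0,"claw":4},{"tx":1.36,"ty":-2.46,"tz":0,"yaw":0,"claw":4},{"tx":0,"ty":0,"tz":0,"yaw":0,"claw":4},{"tx":0,"ty":0,"tz":0,"yaw":0,"claw":4}])

```text
time_s: 5.5
position: [0.6236, -0.0921, 0.1945]
tool_rot: [[0.0, 1.0, -0.002], [1.0, -0.0, 0.001], [0.001, -0.002, -1.0]]
ft_force: [0.0, 0.4, -2.3]
grip_width: 0.0471
gripper_force: 31.8
```

```bash
python3 - <<'E'
from h import *
i,d=env.get_image("scene"); cv2.imwrite("pics/s1.png",cv2.resize(i[...,::-1],(800,600)))
s=env.observe(); print(s["position"],s["ft_force"],s["wrist_torque"])
E
```

```text
[ 0.62347444 -0.09150592  0.19476325] [ 0.19179297 -0.19619246 -1.44664636] [ 0.01826692 -0.03039026  0.02184705]
```

View pics/s1.png

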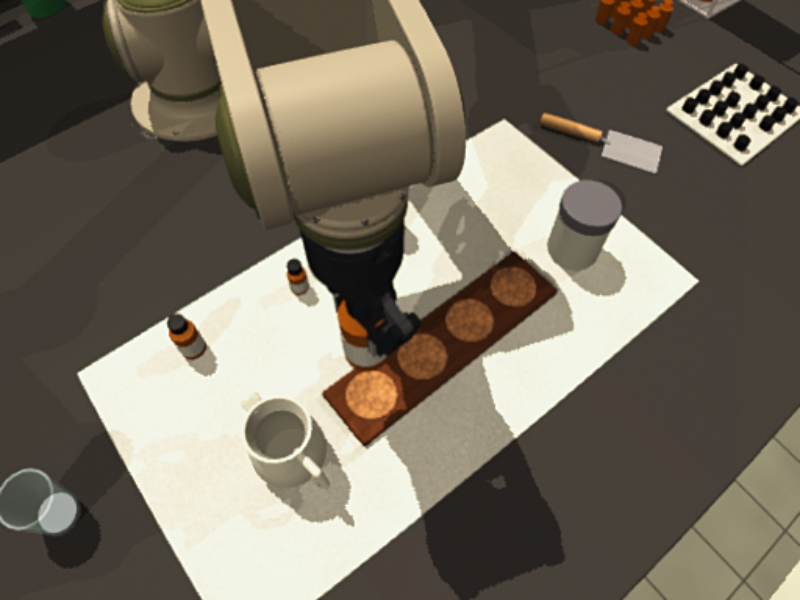

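The scene view shows the bottle held upright (about 362,330) on the way down to the disc by the jug (372,394).

Request:
servo_tool(steps=[{"tx":0,"ty":0,"tz":-2,"yaw":0,"claw":4},{"tx":0,"ty":0,"tz":-2.5,"yaw":0,"claw":4},{"tx":0,"ty":0,"tz":-2.5,"yaw":0,"claw":4},{"tx":0,"ty":0,"tz":-2,"yaw":0,"claw":4},{"tx":0,"ty":0,"tz":-1,"yaw":0,"claw":4},{"tx":0,"ty":0,"tz":-0.6,"yaw":0,"claw":4},{"tx":0,"ty":0,"tz":-0.4,"yaw":0,"claw":4},{"tx":0,"ty":0,"tz":-0.2,"yaw":0,"claw":4},{"tx":0,"ty":0,"tz":-0.1,"yaw":0,"claw":4},{"tx":0,"ty":0,"tz":0,"yaw":0,"claw":4},{"tx":0,"ty":0,"tz":0,"yaw":0,"claw":4}])

```text
time_s: 6.65
position: [0.6241, -0.0921, 0.0827]
tool_rot: [[-0.0, 1.0, 0.001], [1.0, 0.0, -0.0], [-0.0, 0.001, -1.0]]
ft_force: [-0.0, 0.4, -2.5]
grip_width: 0.0474
gripper_force: 31.8
```

Request:
servo_tool(steps=[{"tx":0,"ty":0,"tz":-0.1,"yaw":0,"claw":4},{"tx":0,"ty":0,"tz":-0.1,"yaw":0,"claw":4},{"tx":0,"ty":0,"tz":0,"yaw":0,"claw":4},{"tx":0,"ty":0,"tz":0,"yaw":0,"claw":4}])

```text
time_s: 7.05
position: [0.6241, -0.092, 0.0808]
tool_rot: [[-0.001, 1.0, 0.001], [1.0, 0.001, -0.0], [-0.0, 0.001, -1.0]]
ft_force: [-1.5, 0.2, 4.3]
grip_width: 0.0472
gripper_force: 32.0
```

Request:
servo_tool(steps=[{"tx":0,"ty":0,"tz":0,"yaw":0,"claw":5},{"tx":0,"ty":0,"tz":0,"yaw":0,"claw":5.5},{"tx":0,"ty":0,"tz":0,"yaw":0,"claw":6.5},{"tx":0,"ty":0,"tz":0,"yaw":0,"claw":8.5},{"tx":0,"ty":0,"tz":0,"yaw":0,"claw":8.5},{"tx":0,"ty":0,"tz":0,"yaw":0,"claw":8.5},{"tx":0,"ty":0,"tz":2,"yaw":0,"claw":8.5},{"tx":0,"ty":0,"tz":3.3,"yaw":0,"claw":8.5},{"tx":0,"ty":0,"tz":3.3,"yaw":0,"claw":8.5},{"tx":0,"ty":0,"tz":3.3,"yaw":0,"claw":8.5},{"tx":-1.9,"ty":1.75,"tz":0,"yaw":0,"claw":8.5},{"tx":-2.45,"ty":2.25,"tz":0,"yaw":0,"claw":8.5},{"tx":-2.45,"ty":2.25,"tz":0,"yaw":0,"claw":8.5},{"tx":-2.45,"ty":2.25,"tz":0,"yaw":0,"claw":8.5},{"tx":-2.45,"ty":2.25,"tz":0,"yaw":0,"claw":8.5},{"tx":-2.45,"ty":2.25,"tz":0,"yaw":0,"claw":8.5},{"tx":-2.45,"ty":2.25,"tz":0,"yaw":0,"claw":8.5},{"tx":-2.4,"ty":2.2,"tz":0,"yaw":0,"claw":8.5},{"tx":0,"ty":0,"tz":0,"yaw":0,"claw":8.5}])

```text
time_s: 8.95
position: [0.4313, 0.0844, 0.1996]
tool_rot: [[-0.003, 1.0, -0.001], [1.0, 0.003, 0.001], [0.001, -0.001, -1.0]]
ft_force: [1.1, -0.3, -0.7]
grip_width: 0.0848
gripper_force: 0.0
```

```bash
python3 - <<'E'
from h import *
s=env.observe(); print(s["position"])
i,d=env.get_image("top"); cv2.imwrite("pics/t1.png",cv2.resize(i[100:228,250:420,::-1],None,fx=4.5,fy=4.5,interpolation=3))
W=world("top",d); m=(np.hypot(W[...,0]-.624,W[...,1]+.092)<.04)&(W[...,2]>.118)&(W[...,2]<.13); q=W[m]; print(len(q), q.mean(0) if len(q) else 0)
E
```

```text
[0.43133046 0.08443838 0.19957832]
218 [ 0.622337   -0.0894528   0.12207419]
```

View pics/t1.png

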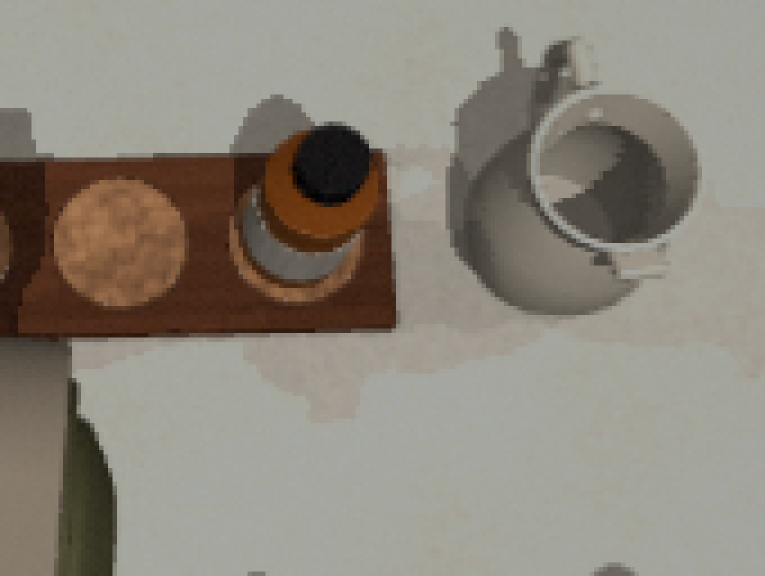

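The crop shows the tallest bottle upright on its disc, with the cork rim even around the base. The camera puts its centre about 2 mm from the disc centre. On to the second bottle.

Request:
servo_tool(steps=[{"tx":0,"ty":0,"tz":-2,"yaw":0,"claw":8.5},{"tx":0,"ty":0,"tz":-3,"yaw":0,"claw":8.5},{"tx":0,"ty":0,"tz":-3,"yaw":0,"claw":8.5},{"tx":0,"ty":0,"tz":-3,"yaw":0,"claw":8.5},{"tx":0,"ty":0,"tz":-2.5,"yaw":0,"claw":8.5},{"tx":0,"ty":0,"tz":-1.6,"yaw":0,"claw":8.5},{"tx":0,"ty":0,"tz":0,"yaw":0,"claw":7},{"tx":0,"ty":0,"tz":0,"yaw":0,"claw":6},{"tx":0,"ty":0,"tz":0,"yaw":0,"claw":5.5},{"tx":0,"ty":0,"tz":0,"yaw":0,"claw":5},{"tx":0,"ty":0,"tz":0,"yaw":0,"claw":4.7},{"tx":0,"ty":0,"tz":0,"yaw":0,"claw":4.4},{"tx":0,"ty":0,"tz":0,"yaw":0,"claw":4.1},{"tx":0,"ty":0,"tz":0,"yaw":0,"claw":3.8},{"tx":0,"ty":0,"tz":0,"yaw":0,"claw":3.3},{"tx":0,"ty":0,"tz":0,"yaw":0,"claw":3.3},{"tx":0,"ty":0,"tz":0,"yaw":0,"claw":3.3},{"tx":0,"ty":0,"tz":0,"yaw":0,"claw":3.3}])

```text
time_s: 10.8
position: [0.4342, 0.0825, 0.0487]
tool_rot: [[-0.001, 1.0, 0.001], [1.0, 0.001, -0.0], [-0.0, 0.001, -1.0]]
ft_force: [-0.5, 0.5, 6.7]
grip_width: 0.039
gripper_force: 29.7
```

Request:
servo_tool(steps=[{"tx":0,"ty":0,"tz":1.5,"yaw":0,"claw":3.3},{"tx":0,"ty":0,"tz":2.5,"yaw":0,"claw":3.3},{"tx":0,"ty":0,"tz":2.5,"yaw":0,"claw":3.3},{"tx":0,"ty":0,"tz":1.5,"yaw":0,"claw":3.3},{"tx":1.9,"ty":-0.95,"tz":0,"yaw":0,"claw":3.3},{"tx":2.5,"ty":-1.3,"tz":0,"yaw":0,"claw":3.3},{"tx":2.5,"ty":-1.3,"tz":0,"yaw":0,"claw":3.3},{"tx":2.5,"ty":-1.3,"tz":0,"yaw":0,"claw":3.3},{"tx":2.5,"ty":-1.3,"tz":0,"yaw":0,"claw":3.3},{"tx":2.5,"ty":-1.3,"tz":0,"yaw":0,"claw":3.3},{"tx":2.5,"ty":-1.2,"tz":0,"yaw":0,"claw":3.3},{"tx":2.0,"ty":-0.9,"tz":0,"yaw":0,"claw":3.3},{"tx":0,"ty":0,"tz":0,"yaw":0,"claw":3.3},{"tx":0,"ty":0,"tz":-1.5,"yaw":0,"claw":3.3},{"tx":0,"ty":0,"tz":-2,"yaw":0,"claw":3.3},{"tx":0,"ty":0,"tz":-1.5,"yaw":0,"claw":3.3},{"tx":0,"ty":0,"tz":-1,"yaw":0,"claw":3.3},{"tx":0,"ty":0,"tz":-0.3,"yaw":0,"claw":3.3},{"tx":0,"ty":0,"tz":0,"yaw":0,"claw":3.3},{"tx":0,"ty":0,"tz":0,"yaw":0,"claw":3.3}])

```text
time_s: 12.8
position: [0.6232, -0.013, 0.0661]
tool_rot: [[-0.001, 1.0, 0.001], [1.0, 0.001, -0.0], [-0.0, 0.001, -1.0]]
ft_force: [0.7, -0.7, -0.2]
grip_width: 0.0391
gripper_force: 30.7
```

Request:
servo_tool(steps=[{"tx":0,"ty":0,"tz":-0.15,"yaw":0,"claw":3.3},{"tx":0,"ty":0,"tz":-0.1,"yaw":0,"claw":3.3},{"tx":0,"ty":0,"tz":0,"yaw":0,"claw":3.3},{"tx":0,"ty":0,"tz":0,"yaw":0,"claw":3.3}])

```text
time_s: 13.2
position: [0.6232, -0.013, 0.0637]
tool_rot: [[-0.001, 1.0, 0.001], [1.0, 0.001, -0.0], [-0.0, 0.001, -1.0]]
ft_force: [-1.1, 0.9, 4.6]
grip_width: 0.0393
gripper_force: 31.0
```

Request:
servo_tool(steps=[{"tx":0,"ty":0,"tz":0,"yaw":0,"claw":4.2},{"tx":0,"ty":0,"tz":0,"yaw":0,"claw":4.8},{"tx":0,"ty":0,"tz":0,"yaw":0,"claw":6},{"tx":0,"ty":0,"tz":0,"yaw":0,"claw":8.5},{"tx":0,"ty":0,"tz":0,"yaw":0,"claw":8.5},{"tx":0,"ty":0,"tz":0,"yaw":0,"claw":8.5},{"tx":0,"ty":0,"tz":2,"yaw":0,"claw":8.5},{"tx":0,"ty":0,"tz":3,"yaw":0,"claw":8.5},{"tx":0,"ty":0,"tz":3,"yaw":0,"claw":8.5},{"tx":0,"ty":0,"tz":3,"yaw":0,"claw":8.5},{"tx":-2,"ty":-2.3,"tz":0,"yaw":0,"claw":8.5},{"tx":-2.5,"ty":-2.9,"tz":0,"yaw":0,"claw":8.5},{"tx":-2.5,"ty":-2.9,"tz":0,"yaw":0,"claw":8.5},{"tx":-2.5,"ty":-2.9,"tz":0,"yaw":0,"claw":8.5},{"tx":-2.5,"ty":-2.9,"tz":0,"yaw":0,"claw":8.5},{"tx":-2.5,"ty":-2.9,"tz":0,"yaw":0,"claw":8.5},{"tx":-2.5,"ty":-2.9,"tz":0,"yaw":0,"claw":8.5},{"tx":-2,"ty":-2.2,"tz":0,"yaw":0,"claw":8.5},{"tx":0,"ty":0,"tz":0,"yaw":0,"claw":8.5},{"tx":0,"ty":0,"tz":0,"yaw":0,"claw":8.5}])

```text
time_s: 15.2
position: [0.4328, -0.2322, 0.173]
tool_rot: [[0.001, 1.0, 0.0], [1.0, -0.001, 0.0], [0.0, 0.0, -1.0]]
ft_force: [-0.6, -0.2, 0.3]
grip_width: 0.0849
gripper_force: 0.0
```

Request:
servo_tool(steps=[{"tx":0,"ty":0,"tz":-2,"yaw":0,"claw":8.5},{"tx":0,"ty":0,"tz":-3,"yaw":0,"claw":8.5},{"tx":0,"ty":0,"tz":-3,"yaw":0,"claw":8.5},{"tx":0,"ty":0,"tz":-3,"yaw":0,"claw":8.5},{"tx":0,"ty":0,"tz":-1.7,"yaw":0,"claw":8.5},{"tx":0,"ty":0,"tz":-1,"yaw":0,"claw":7},{"tx":0,"ty":0,"tz":0,"yaw":0,"claw":6},{"tx":0,"ty":0,"tz":0,"yaw":0,"claw":5.2},{"tx":0,"ty":0,"tz":0,"yaw":0,"claw":4.7},{"tx":0,"ty":0,"tz":0,"yaw":0,"claw":4.3},{"tx":0,"ty":0,"tz":0,"yaw":0,"claw":4},{"tx":0,"ty":0,"tz":0,"yaw":0,"claw":3.7},{"tx":0,"ty":0,"tz":0,"yaw":0,"claw":3.4},{"tx":0,"ty":0,"tz":0,"yaw":0,"claw":3.1},{"tx":0,"ty":0,"tz":0,"yaw":0,"claw":2.6},{"tx":0,"ty":0,"tz":0,"yaw":0,"claw":2.6},{"tx":0,"ty":0,"tz":0,"yaw":0,"claw":2.6},{"tx":0,"ty":0,"tz":0,"yaw":0,"claw":2.6}])

```text
time_s: 17.0
position: [0.4328, -0.232, 0.036]
tool_rot: [[-0.001, 1.0, -0.0], [1.0, 0.001, -0.0], [-0.0, -0.0, -1.0]]
ft_force: [-2.1, 1.1, 5.5]
grip_width: 0.0324
gripper_force: 29.6
```

Request:
servo_tool(steps=[{"tx":0,"ty":0,"tz":1.5,"yaw":0,"claw":2.6},{"tx":0,"ty":0,"tz":2.5,"yaw":0,"claw":2.6},{"tx":0,"ty":0,"tz":3,"yaw":0,"claw":2.6},{"tx":0,"ty":0,"tz":3,"yaw":0,"claw":2.6},{"tx":0,"ty":0,"tz":3,"yaw":0,"claw":2.6},{"tx":1.3,"ty":2.1,"tz":0,"yaw":0,"claw":2.6},{"tx":1.5,"ty":2.4,"tz":0,"yaw":0,"claw":2.6},{"tx":1.5,"ty":2.4,"tz":0,"yaw":0,"claw":2.6},{"tx":1.5,"ty":2.4,"tz":0,"yaw":0,"claw":2.6},{"tx":1.5,"ty":2.4,"tz":0,"yaw":0,"claw":2.6},{"tx":1.5,"ty":2.4,"tz":0,"yaw":0,"claw":2.6},{"tx":1.5,"ty":2.4,"tz":0,"yaw":0,"claw":2.6},{"tx":1.5,"ty":2.4,"tz":0,"yaw":0,"claw":2.6},{"tx":1.5,"ty":2.4,"tz":0,"yaw":0,"claw":2.6},{"tx":1.5,"ty":2.4,"tz":0,"yaw":0,"claw":2.6},{"tx":1.5,"ty":2.4,"tz":0,"yaw":0,"claw":2.6},{"tx":1.5,"ty":2.2,"tz":0,"yaw":0,"claw":2.6},{"tx":1.0,"ty":1.6,"tz":0,"yaw":0,"claw":2.6},{"tx":0,"ty":0,"tz":0,"yaw":0,"claw":2.6},{"tx":0,"ty":0,"tz":0,"yaw":0,"claw":2.6}])

```text
time_s: 19.0
position: [0.6206, 0.067, 0.1652]
tool_rot: [[-0.001, 1.0, -0.001], [1.0, 0.001, -0.0], [-0.0, -0.001, -1.0]]
ft_force: [-0.7, 0.2, 0.4]
grip_width: 0.0322
gripper_force: 30.0
```

Request:
servo_tool(steps=[{"tx":0,"ty":0,"tz":-2,"yaw":0,"claw":2.6},{"tx":0,"ty":0,"tz":-3,"yaw":0,"claw":2.6},{"tx":0,"ty":0,"tz":-3,"yaw":0,"claw":2.6},{"tx":0,"ty":0,"tz":-2,"yaw":0,"claw":2.6},{"tx":0,"ty":0,"tz":-1,"yaw":0,"claw":2.6},{"tx":0,"ty":0,"tz":-0.25,"yaw":0,"claw":2.6},{"tx":0,"ty":0,"tz":0,"yaw":0,"claw":2.6},{"tx":0,"ty":0,"tz":0,"yaw":0,"claw":2.6}])

```text
time_s: 19.8
position: [0.6215, 0.0668, 0.0545]
tool_rot: [[-0.0, 1.0, 0.002], [1.0, 0.0, -0.0], [-0.0, 0.002, -1.0]]
ft_force: [0.1, 0.6, -1.2]
grip_width: 0.032
gripper_force: 30.1
```

Contact is expected at about 0.051.

Request:
servo_tool(steps=[{"tx":0,"ty":0,"tz":-0.15,"yaw":0,"claw":2.6},{"tx":0,"ty":0,"tz":-0.15,"yaw":0,"claw":2.6},{"tx":0,"ty":0,"tz":-0.05,"yaw":0,"claw":2.6},{"tx":0,"ty":0,"tz":0,"yaw":0,"claw":2.6},{"tx":0,"ty":0,"tz":0,"yaw":0,"claw":2.6}])

```text
time_s: 20.3
position: [0.6212, 0.067, 0.0511]
tool_rot: [[-0.001, 1.0, 0.001], [1.0, 0.001, -0.0], [-0.0, 0.001, -1.0]]
ft_force: [-2.2, 0.1, 7.1]
grip_width: 0.0323
gripper_force: 30.8
```

Request:
servo_tool(steps=[{"tx":0,"ty":0,"tz":0,"yaw":0,"claw":3.5},{"tx":0,"ty":0,"tz":0,"yaw":0,"claw":4.2},{"tx":0,"ty":0,"tz":0,"yaw":0,"claw":6},{"tx":0,"ty":0,"tz":0,"yaw":0,"claw":8.5},{"tx":0,"ty":0,"tz":0,"yaw":0,"claw":8.5},{"tx":0,"ty":0,"tz":0,"yaw":0,"claw":8.5},{"tx":0,"ty":0,"tz":2,"yaw":0,"claw":8.5},{"tx":0,"ty":0,"tz":3,"yaw":0,"claw":8.5},{"tx":0,"ty":0,"tz":3,"yaw":0,"claw":8.5},{"tx":0,"ty":0,"tz":3,"yaw":0,"claw":8.5},{"tx":-2,"ty":-1.5,"tz":0,"yaw":0,"claw":8.5},{"tx":-2.5,"ty":-1.9,"tz":0,"yaw":0,"claw":8.5},{"tx":-2.5,"ty":-1.9,"tz":0,"yaw":0,"claw":8.5},{"tx":-2.5,"ty":-1.9,"tz":0,"yaw":0,"claw":8.5},{"tx":-2.5,"ty":-1.9,"tz":0,"yaw":0,"claw":8.5},{"tx":-2.5,"ty":-1.9,"tz":0,"yaw":0,"claw":8.5},{"tx":-2.3,"ty":-1.9,"tz":0,"yaw":0,"claw":8.5},{"tx":-1.5,"ty":-1.1,"tz":0,"yaw":0,"claw":8.5},{"tx":0,"ty":0,"tz":0,"yaw":0,"claw":8.5},{"tx":0,"ty":0,"tz":0,"yaw":0,"claw":8.5}])

```text
time_s: 22.3
position: [0.4383, -0.0731, 0.1601]
tool_rot: [[0.0, 1.0, 0.001], [1.0, -0.0, -0.0], [-0.0, 0.001, -1.0]]
ft_force: [0.3, 0.6, -0.7]
grip_width: 0.0852
gripper_force: 0.0
```

Request:
servo_tool(steps=[{"tx":0,"ty":0,"tz":-2,"yaw":0,"claw":7},{"tx":0,"ty":0,"tz":-3,"yaw":0,"claw":6.5},{"tx":0,"ty":0,"tz":-3,"yaw":0,"claw":6.5},{"tx":0,"ty":0,"tz":-3,"yaw":0,"claw":6.5},{"tx":0,"ty":0,"tz":-1.5,"yaw":0,"claw":6.5},{"tx":0,"ty":0,"tz":-0.9,"yaw":0,"claw":6},{"tx":0,"ty":0,"tz":0,"yaw":0,"claw":5},{"tx":0,"ty":0,"tz":0,"yaw":0,"claw":4.5},{"tx":0,"ty":0,"tz":0,"yaw":0,"claw":4},{"tx":0,"ty":0,"tz":0,"yaw":0,"claw":3.7},{"tx":0,"ty":0,"tz":0,"yaw":0,"claw":3.4},{"tx":0,"ty":0,"tz":0,"yaw":0,"claw":3.1},{"tx":0,"ty":0,"tz":0,"yaw":0,"claw":2.8},{"tx":0,"ty":0,"tz":0,"yaw":0,"claw":2.5},{"tx":0,"ty":0,"tz":0,"yaw":0,"claw":1.9},{"tx":0,"ty":0,"tz":0,"yaw":0,"claw":1.9},{"tx":0,"ty":0,"tz":0,"yaw":0,"claw":1.9},{"tx":0,"ty":0,"tz":0,"yaw":0,"claw":1.9}])

```text
time_s: 24.1
position: [0.438, -0.073, 0.026]
tool_rot: [[-0.001, 1.0, 0.0], [1.0, 0.001, -0.0], [-0.0, 0.0, -1.0]]
ft_force: [-0.7, -0.5, 4.9]
grip_width: 0.025
gripper_force: 29.2
```

Request:
servo_tool(steps=[{"tx":0,"ty":0,"tz":1.5,"yaw":0,"claw":1.9},{"tx":0,"ty":0,"tz":2.5,"yaw":0,"claw":1.9},{"tx":0,"ty":0,"tz":3,"yaw":0,"claw":1.9},{"tx":0,"ty":0,"tz":3,"yaw":0,"claw":1.9},{"tx":0,"ty":0,"tz":2,"yaw":0,"claw":1.9},{"tx":1.6,"ty":1.9,"tz":0,"yaw":0,"claw":1.9},{"tx":2,"ty":2.4,"tz":0,"yaw":0,"claw":1.9},{"tx":2,"ty":2.4,"tz":0,"yaw":0,"claw":1.9},{"tx":2,"ty":2.4,"tz":0,"yaw":0,"claw":1.9},{"tx":2,"ty":2.4,"tz":0,"yaw":0,"claw":1.9},{"tx":2,"ty":2.4,"tz":0,"yaw":0,"claw":1.9},{"tx":2,"ty":2.4,"tz":0,"yaw":0,"claw":1.9},{"tx":2,"ty":2.4,"tz":0,"yaw":0,"claw":1.9},{"tx":1.5,"ty":1.9,"tz":0,"yaw":0,"claw":1.9},{"tx":1,"ty":1.3,"tz":0,"yaw":0,"claw":1.9},{"tx":0,"ty":0,"tz":0,"yaw":0,"claw":1.9},{"tx":0,"ty":0,"tz":0,"yaw":0,"claw":1.9}])

```text
time_s: 25.8
position: [0.6185, 0.1458, 0.1452]
tool_rot: [[-0.001, 1.0, -0.001], [1.0, 0.001, -0.0], [-0.0, -0.001, -1.0]]
ft_force: [-0.2, -0.2, -0.5]
grip_width: 0.0252
gripper_force: 29.6
```

Request:
servo_tool(steps=[{"tx":0,"ty":0,"tz":-2,"yaw":0,"claw":1.9},{"tx":0,"ty":0,"tz":-3,"yaw":0,"claw":1.9},{"tx":0,"ty":0,"tz":-2.5,"yaw":0,"claw":1.9},{"tx":0,"ty":0,"tz":-1.7,"yaw":0,"claw":1.9},{"tx":0,"ty":0,"tz":-0.7,"yaw":0,"claw":1.9},{"tx":0,"ty":0,"tz":-0.3,"yaw":0,"claw":1.9},{"tx":0,"ty":0,"tz":0,"yaw":0,"claw":1.9},{"tx":0,"ty":0,"tz":0,"yaw":0,"claw":1.9}])

```text
time_s: 26.6
position: [0.6193, 0.1459, 0.0449]
tool_rot: [[-0.0, 1.0, 0.002], [1.0, 0.0, 0.0], [0.0, 0.002, -1.0]]
ft_force: [0.1, 0.7, -1.1]
grip_width: 0.0251
gripper_force: 29.6
```

Request:
servo_tool(steps=[{"tx":0,"ty":0,"tz":-0.15,"yaw":0,"claw":1.9},{"tx":0,"ty":0,"tz":-0.15,"yaw":0,"claw":1.9},{"tx":0,"ty":0,"tz":-0.08,"yaw":0,"claw":1.9},{"tx":0,"ty":0,"tz":0,"yaw":0,"claw":1.9},{"tx":0,"ty":0,"tz":0,"yaw":0,"claw":1.9}])

```text
time_s: 27.1
position: [0.6191, 0.1461, 0.041]
tool_rot: [[-0.001, 1.0, 0.001], [1.0, 0.001, -0.0], [-0.0, 0.001, -1.0]]
ft_force: [-1.6, -1.2, 6.6]
grip_width: 0.0253
gripper_force: 30.3
```

Request:
servo_tool(steps=[{"tx":0,"ty":0,"tz":0,"yaw":0,"claw":2.8},{"tx":0,"ty":0,"tz":0,"yaw":0,"claw":3.5},{"tx":0,"ty":0,"tz":0,"yaw":0,"claw":5},{"tx":0,"ty":0,"tz":0,"yaw":0,"claw":6.5},{"tx":0,"ty":0,"tz":0,"yaw":0,"claw":6.5},{"tx":0,"ty":0,"tz":0,"yaw":0,"claw":6.5},{"tx":0,"ty":0,"tz":2,"yaw":0,"claw":6.5},{"tx":0,"ty":0,"tz":3,"yaw":0,"claw":6.5},{"tx":0,"ty":0,"tz":3,"yaw":0,"claw":6.5},{"tx":0,"ty":0,"tz":3,"yaw":0,"claw":6.5},{"tx":0,"ty":0,"tz":3,"yaw":0,"claw":6.5},{"tx":-3,"ty":0,"tz":0,"yaw":0,"claw":6.5},{"tx":-4,"ty":0,"tz":0,"yaw":0,"claw":6.5},{"tx":-4,"ty":0,"tz":0,"yaw":0,"claw":6.5},{"tx":-4,"ty":0,"tz":0,"yaw":0,"claw":6.5},{"tx":-4,"ty":0,"tz":0,"yaw":0,"claw":6.5},{"tx":-3,"ty":0,"tz":0,"yaw":0,"claw":6.5},{"tx":0,"ty":0,"tz":0,"yaw":0,"claw":6.5},{"tx":0,"ty":0,"tz":0,"yaw":0,"claw":6.5}])

```text
time_s: 29.0
position: [0.3993, 0.1461, 0.1805]
tool_rot: [[-0.001, 1.0, 0.002], [1.0, 0.001, 0.0], [0.0, 0.002, -1.0]]
ft_force: [0.5, -0.6, -0.2]
grip_width: 0.0649
gripper_force: 0.0
```

```bash
python3 - <<'E'
from h import *
i,d=env.get_image("top"); cv2.imwrite("pics/t2.png",cv2.resize(i[90:220,90:430,::-1],None,fx=2.35,fy=2.35,interpolation=3))
W=world("top",d)
for y,dx,dy,h in[(-.092,622.6,-91.6,.108),(-.013,621.4,-11.7,.09),(.067,618.8,68.3,.073),(.146,616.2,146.8,.056)]:
    m=(np.hypot(W[...,0]-.622,W[...,1]-y)<.03)&(abs(W[...,2]-h-.015)<.005); q=W[m]*1000
    print(len(q), np.round(q.mean(0)-[dx,dy,0],1) if len(q) else 0)
E
```

```text
217 [ -0.2   2.1 122. ]
151 [ -0.3  -0.3 104. ]
113 [ 0.5 -0.7 87.2]
85 [ 0.8 -1.4 70.1]
```

View pics/t2.png

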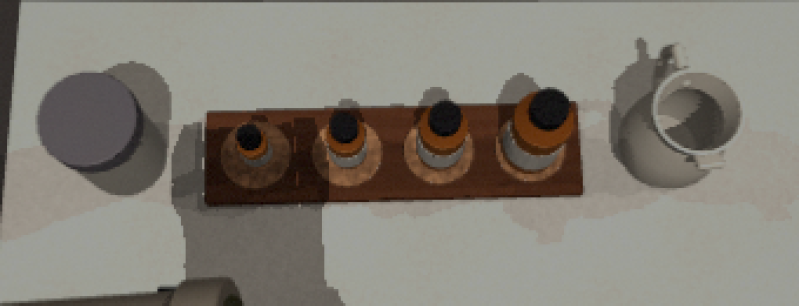

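The crop shows all four bottles upright on their discs. They run from tallest by the jug (about 540,150) to shortest by the jar (252,145), each within about 2 mm of its disc centre, and the arm is clear. Handing in.

```bash
python3 -c "
from rig import env
print(env.close_job())"
```

```text
the job is handed in; nothing more can be done
None
```

The job is handed in with all four bottles upright on their discs, tallest by the jug down to shortest by the jar, each measured within about 2 mm of its disc centre; the jug and jar were left untouched, and the hand-in returned no verdict.

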